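Reset the bench tester with a stylus

TASK

Raise the bench tester's blue flip-up screen until it leans back a little past upright, about 110 degrees from shut, and let go of it there. Then take the orange stylus from its rack, push the red button at the bottom of its recess all the way in with the stylus tip and let it spring back, leaving the blue button unpressed. Hang the stylus upright in its rack again, and do not disturb the other things on the bench.

Things in the scene. Friction and masses are not known exactly. Their poses are not given: they have to be found in the camera images.
- console: grey bench tester fixed to the table, 136 (x) x 200 (y) x 45 mm high. Origin: centre of its underside; z up; front is -x. Its flat top has two round recesses, 14 mm across: red-framed at x = -25, y = +45 mm (red button), blue-framed at x = -25, y = -45 mm (blue button), button tops 5 mm down. The shut screen covers both; the rest of the top is flat decoration
- screen (a joint): angle of the blue flip-up screen in rad: 0 shut (flat on the tester), 1.57 upright, 1.92 leaning back 20 degrees past upright, 2.5 its stop. Starts shut or slightly raised. Stiff hinge (0.4 N m of friction): it stays where left. Plate 124 (hinge to free edge) x 190 x 10 mm, 0.25 kg
- screen_hinge (a point): middle of the screen's hinge axis, fixed on the tester at x = +62, y = 0, z = 52 mm in the tester's frame; the axis runs along the tester's y; z up
- screen_handle (a point): middle of the screen's orange handle: a round bar, 10 mm thick, 120 mm long, parallel to the hinge axis, on two arms at its ends, 33 mm of free air between bar and screen edge. It lies in the screen's plane, 162 mm from the hinge axis: at joint value q at hinge + 162 mm x (-cos q along the tester's x, sin q up), 52 mm above the table when shut
- reset_button (a joint): travel of the red button in m: 0 is out, 0.004 is fully in; spring returned, about 1.5 N to start and 5 N fully in. The button is 13 mm across and moves straight down. The fingers are too wide for its recess
- mode_button (a joint): travel of the blue button in m, made alike; it must not be pressed
- red_mouth (a point): centre of the mouth of the red button's recess, level with the tester's flat top, 45 mm above the table; the released button's top is 5 mm below it, the fully pressed one's 9 mm
- stylus: upright stylus, about 50 g. Origin: centre of the tip's flat end; z up along it. Steel shank 6 mm thick from 0 to 22 mm, 8 mm thick to 70 mm; black round collar, 26 mm across, 70 to 75 mm; orange square handle, 16 x 16 mm (sides along its x, y), 75 to 135 mm. Starts hanging in the rack by its collar, tip 15 mm above the table
- stylus_collar (a point): on the stylus axis at the underside of its collar, 70 mm above the tip
- rack: stylus rack fixed to the table, left or right of the tester. Origin: on the table below its slot's middle. A black foot 75 x 70 x 10 mm and a black column at the back (+x) carry a yellow level fork, 34 (x) x 44 (y) x 8 mm, top at 85 mm. The slot between its prongs is 14 mm wide (y), 34 mm long (x), open at the front (-x) and above; the column, no higher, closes it at x = +17 mm
- rack_seat (a point): middle of the fork's slot at the height of the fork's top, 85 mm above the table: where the underside of the stylus collar rests
- wheel: loose bystander: toy car wheel lying flat, black tyre, yellow hub, 66 mm across, 26 mm high; origin centre of underside
- gearmotor: loose bystander: yellow gear motor, 76 x 22 x 21 mm; origin centre of underside
- screwdriver: loose bystander: screwdriver with a yellow handle, 170 mm long along its x; origin under its middle
- pliers: loose bystander: pliers with orange handles, about 140 mm long along x, 12 mm high; origin under the joint
- battery_pack: loose bystander: battery pack, 62 x 58 x 20 mm; origin centre of underside
- cup: loose bystander: blue mug, 72 mm across, 85 mm high; origin centre of underside
Not all that is in view belongs to the job. Leave any green look-alike of the stylus alone.

How it is judged:
By the outcome, as a careful person would: the job done as asked, in the order asked, and still so for the second after the job is handed in, with the robot touching nothing.
It also fails if it takes over 62 s, if anything falls off the work surface, if the arm or the gripper's body presses on something with over 40 N, if the wrist force passes 120 N, or if a joint passes its speed limit or range.

ROBOT

A 7-joint arm with a two-finger parallel gripper is mounted at the origin on the work surface. World frame = base frame: x ahead of the robot, y to its left, z up, the work surface at z = 0. Lengths are in m, angles in rad, forces in N, time in s.
With the tool pointing down it reaches from about 0.4 to 0.875 m from the base axis. Payload 6.5 kg.
Tool frame: the origin (TCP) lies on the mounting face of the last link; the fingertips stand 173 mm ahead of it and the grasp point (between the pads) lies 155 mm ahead of it; z points along the fingers, y is the line along which they close (so a half turn about z gives the same grasp; the last joint's range is limited). The gripper opens to 85 mm and grips with 20 to 120 N. Pads are 22 mm wide; open, the fingers measure 114 mm over their backs; the gripper's body (76 mm by 85 mm) begins 54 mm behind the grasp point. The pads swing forward as they close: fully open they stand 13 mm farther back than shut.
Start: joints at [-1.274, 0.536, -0.004, 1.538, 0.003, 1.067, -0.071], TCP at [0.231, 0.608, 0.405] pointing down, gripper open.
Joint ranges: [-2.7, 2.7], [-0.37, 2.16], [-1.27, 1.26], [0.24, 2.4], [-1.31, 4.45], [0.19, 1.91], [-2.76, 2.76]. Speed limits (rad/s): [2.39, 2.39, 3.14, 3.14, 3.14, 3.14, 3.14].

INTERFACE

Orientations are given as a unit quaternion [x, y, z, w].
In Python, from station import arm gives the robot as it stands.
- The arm moves only by the tool carry_out, never from a script. Its argument "steps" is a list of rows, each a list of 4 numbers: the shift along the tool's x, y, z in m, then the turn about the tool's z in rad. In form: [[x, y, z, turn], ...]. A call has 1 to 12 rows; each row shifts and turns the commanded pose from where the row before left it, along the tool's axes as they then stand; what a row does not reach is not made up. A row lasts 1/12 s, in which the tool goes at most 41.7 mm and 7.16 degrees, less where a joint would pass 70% of its speed; a pose out of reach is approached as far as the arm can. A call with a gripper value outside its range is refused whole. "fingers" is the finger opening in m, from 0 to 0.0854, set as the call begins (left out, the last holds). The fingers move at their own pace and stop on an object; "grip_force" is the grip in N (left out, the last holds). Time passes only in rows, so rows that do not move let the fingers close. It gives the time, the measured TCP pose, the force, the opening and the grip force at its end, in the units of the state.
- arm.read_state(): the state, without advancing time (a new reading comes with each control period).
- arm.read_camera(name): name is "scene" or "top" or "wrist"; returns a dict with "color" (400x640x3 uint8, red, green, blue), "fov_y" (degrees; the focal length in pixels is half the picture's height over the tangent of half this angle, whatever the lens; pixels are square), "cx", "cy" (the principal point, pixels), "R" (3x3) and "t" (3): a world point X has camera coordinates R X + t. Camera axes: x right, y down, z forward; pixel columns grow to the right and rows downward; lengths in m; the calibration is good to about 2 mm. A picture is of the moment at which its call begins. There is no depth.
- arm.job_done(): hands the job in; it is judged then, once.
Trained networks look in the newest picture that a camera, given by its name, has taken for a name from the list of things; names that differ only in an ending like _2 or _b are one class to them, and where a whole thing is asked for, a point or a joint stands for the part that bears it (a point fixed in the world has none). Each returns a list of dicts, best first, with "p" (0 to 1); they miss things now and then, are a little off and sometimes report something else, mostly with a low value. They report only what shows in the picture. A call takes as long as a camera call. They do not tell look-alikes from the thing itself.
- arm.search_frame(name, camera): "point" ([column, row] in pixels, amid what is visible of it).
- arm.silhouettes(name, camera): "pixels" (400x640 bool, what is visible of it) and "point" ([column, row] in pixels, amid what is visible of it).
The state is a dict: "clock": time; "q": joint angles; "joint_vel": joint speeds; "tau": joint torques, N m; "eef_pos": TCP position; "tool_rot": TCP orientation; "contact_force": force on the tool from outside, world axes, zero at the start; "moment": the same for the moment, N m; "gripper_width": finger opening in m; "gripper_force": force on a finger pad.
Only numpy, scipy, OpenCV 4.12 (cv2) and the standard library are available. Lean on these libraries where they do the work, as an engineer would, in place of code of your own. Each camera call takes 0.05 s, during which the arm holds its last target. There are 200 camera calls.

## Working session

There is one attempt and no reset: what is moved stays moved. The work goes in short steps, Python scripts to look and compute and a tool call to move; the robot and the scene stay as the last step left them, time stands still between calls to the robot, and variables do not carry over. Pictures are saved under pics/ and viewed, at most 10 in all, crops included, and the job is handed in when it is done.

Besides the shell and the picture viewer there is one more tool, called by a JSON object that holds its "method" and its "body", one argument or row to a line. carry_out: Moves the arm, as the interface text tells. Its arguments: {"type":"object","properties":{"steps":{"type":"array"},"fingers":{"type":"number"},"grip_force":{"type":"number"}},"required":["steps"]}

```bash
mkdir -p pics; ls
cat > h.py <<'E'
import numpy as np, cv2
from station import arm
def K(c):
    f=200/np.tan(np.radians(c['fov_y'])/2); return f,c['cx'],c['cy']
def proj(c,X):
    f,cx,cy=K(c); p=np.atleast_2d(X)@np.array(c['R']).T+c['t']; return np.c_[f*p[:,0]/p[:,2]+cx,f*p[:,1]/p[:,2]+cy]
def onz(c,px,z):
    f,cx,cy=K(c); R=np.array(c['R']); o=-R.T@c['t']; d=R.T@np.array([(px[0]-cx)/f,(px[1]-cy)/f,1]); return o+d*(z-o[2])/d[2]
def save(c,n): cv2.imwrite('pics/'+n,c['color'][:,:,::-1])
E
python3 - <<'E'
from h import *
s=arm.read_state(); print(s['clock'],s['eef_pos'],s['tool_rot'],s['gripper_width'])
a=arm.read_camera('scene');b=arm.read_camera('top');
im=np.vstack([a['color'],b['color']])[:,:,::-1]
cv2.imwrite('pics/a.png',cv2.resize(im,(480,600),interpolation=cv2.INTER_AREA)); save(b,'top.png'); save(a,'scene.png')
for cam,c in(('top',b),('scene',a)):
    print(cam,-np.array(c['R']).T@c['t'],c['fov_y'])
    for n in['console','screen_handle','stylus','stylus_collar','rack','rack_seat','screen_hinge']:
        print(n,[(np.round(d['point']).tolist(),round(d['p'],2)) for d in arm.search_frame(n,cam)[:4]])
E
```

```text
pics
0.0 [0.23055472 0.60737835 0.40379784] [ 1.80369684e-01  9.83598500e-01 -8.70961158e-04 -9.48394976e-05] 0.08538180569591929
top [ 0.40494939 -0.01103531  1.28647651] 55.03980994666936
console [([316.0, 195.0], 0.66)]
screen_handle [([318.0, 196.0], 0.71), ([186.0, 240.0], 0.6)]
stylus [([237.0, 241.0], 0.5)]
stylus_collar [([231.0, 238.0], 0.62), ([210.0, 234.0], 0.57), ([224.0, 208.0], 0.44)]
rack [([234.0, 205.0], 0.57)]
rack_seat [([232.0, 209.0], 0.61), ([316.0, 192.0], 0.23)]
screen_hinge [([317.0, 196.0], 0.8)]
scene [0.8460165  0.60204689 1.05113059] 50.43182543125137
console [([308.0, 219.0], 0.75)]
screen_handle [([310.0, 214.0], 0.74)]
stylus [([380.0, 282.0], 0.48), ([406.0, 261.0], 0.46)]
stylus_collar [([419.0, 282.0], 0.63), ([380.0, 281.0], 0.6), ([409.0, 258.0], 0.56)]
rack [([375.0, 298.0], 0.65)]
rack_seat [([374.0, 297.0], 0.56)]
screen_hinge [([305.0, 219.0], 0.68)]
```

View pics/top.png

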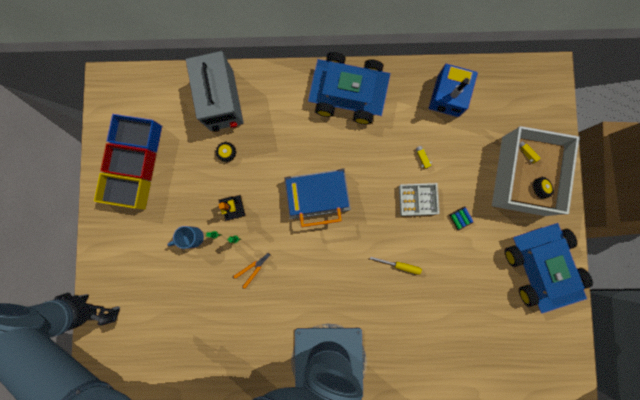

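View pics/scene.png

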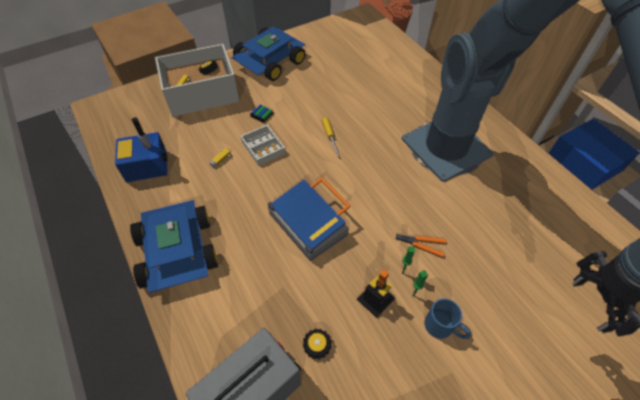

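The top view shows the console at (318,195) with its orange handle bar at about (320,220). The stylus candidates are orange in the rack at (228,207) and green look-alikes at (212,235) and (233,239). By colour and rack, I choose (228,207). The scene view puts it at (382,282) and the green ones at (408,260) and (420,282).

Run:
```python
from h import *
a=cv2.imread('pics/scene.png');b=cv2.imread('pics/top.png')
r=lambda i,x,y,w,h,s:cv2.resize(i[y:y+h,x:x+w],None,fx=s,fy=s,interpolation=cv2.INTER_CUBIC)
top=r(b,200,160,160,75,5)
l=r(a,260,170,100,90,4);m=r(a,350,250,80,72,5)
cv2.imwrite('pics/crop.png',np.hstack([l,m[:360]])[:, :800]);cv2.imwrite('pics/crop2.png',top)
out=np.zeros((376*2,800,3),np.uint8)
cv2.imwrite('pics/c.png',cv2.resize(np.vstack([top,np.pad(np.hstack([l,m]),((0,0),(0,0),(0,0)))]),(800,735))[:735] )
x=cv2.imread('pics/c.png');print(x.shape);cv2.imwrite('pics/c.png',cv2.resize(x,(653,600)))
```

```text
(735, 800, 3)
```

View pics/c.png

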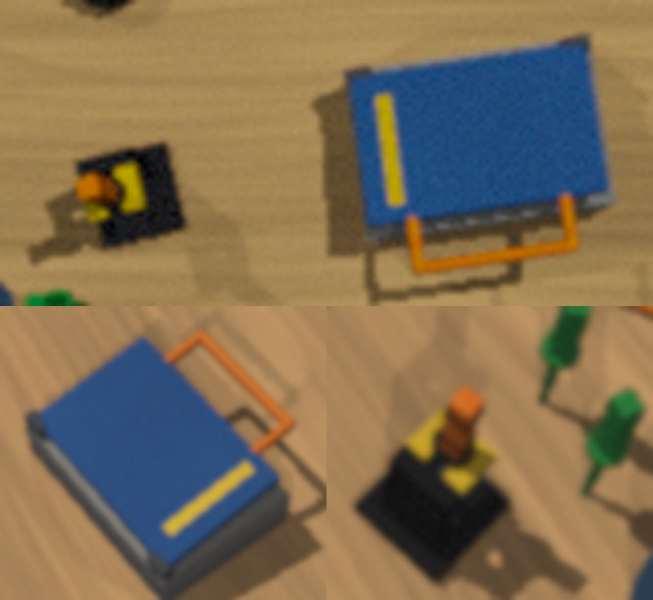

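The crop confirms the orange square-handled stylus in the yellow fork, with the black column on the far (+x) side. Two green ones stand separately. The screen's orange bar looks slightly raised. Next I fit the poses from these corners.

```bash
cat > fit.py <<'E'
from h import *
from scipy.optimize import least_squares
a=arm.read_camera('scene');b=arm.read_camera('top')
k=.8163
T=lambda p:np.array(p)/(5*k)+[200,160]
S=lambda p:(np.array(p)-[0,306])/(4*k)+[260,170]
M=lambda p:(np.array(p)-[326.5,306])/(5*k)+[350,250]
def Rz(t):return np.array([[np.cos(t),-np.sin(t),0],[np.sin(t),np.cos(t),0],[0,0,1]])
def scr(p,L):  # L: (dist from hinge, y, normal offset)
    L=np.array(L,float);q=p[3];c,s=np.cos(q),np.sin(q)
    loc=np.c_[.062-L[:,0]*c+L[:,2]*s,L[:,1],.052+L[:,0]*s+L[:,2]*c]
    return loc@Rz(p[2]).T+[p[0],p[1],0]
L=[(.124,.095,.005),(.124,-.095,.005),(.162,.06,0),(.162,-.06,0)]
Lh=[(0,.095,.005),(0,-.095,.005)]
t=T([(369,227),(608,193),(419,267),(572,244)])
s=S([(278,478),(145,338),(288,425),(202,337)]); 
def f(p): return np.r_[(proj(b,scr(p,L))-t).ravel(),(proj(a,scr(p,L))-s).ravel()]
r=least_squares(f,[.55,0,-.0,.1]);print('console',r.x.round(4),r.fun.round(1))
def rk(p,P): return np.array(P,float)@Rz(p[2]).T+[p[0],p[1],0]
print('bar',scr(r.x,[(.162,0,0)]),'hinge',scr(r.x,[(0,0,0)]))
pr=r.x; print('red',Rz(pr[2])@[-.025,.045,0]+[pr[0],pr[1],.045])
tf=T([(165,143),(186,225),(108,248),(78,162)]);sf=M([(440,580),(510,500),(357,508)])
print('foot top',[onz(b,x,.01).round(4).tolist() for x in tf]);print('foot scene',[onz(a,x,z).round(4).tolist() for x,z in zip(sf,(0,.01,.01))])
print('head',onz(b,T((95,187)),.15),onz(a,M((467,400)),.15))
print('fork scene corners z85', [onz(a,M(x),.085).round(4).tolist() for x in((496,457),(405,443),(440,411),(462,493))])
print('fork top', [onz(b,T(x),.085).round(4).tolist() for x in((140,162),(146,205),(115,211),(112,166))])
for n in['wheel','gearmotor','screwdriver','pliers','battery_pack','cup']:
    print(n,[(onz(b,d['point'],.02).round(3).tolist(),round(d['p'],2)) for d in arm.search_frame(n,'top')[:2]])
E
python3 fit.py
```

```text
console [0.5449 0.0289 0.1281 0.1319] [-0.6 -0.   0.2 -0.1 -0.3  0.6 -0.2  1.   0.2 -0.  -0.9 -1.1 -0.3  0.5
 -0.6  0.4]
bar [[0.4471384  0.01631251 0.07331028]] hinge [[0.60641381 0.03683605 0.052     ]]
red [0.51437625 0.07034854 0.045     ]
foot top [[0.5477, 0.2881, 0.01], [0.4799, 0.2702, 0.01], [0.4618, 0.3343, 0.01], [0.5329, 0.36, 0.01]]
foot scene [[0.5257, 0.3573, 0.0], [0.4609, 0.3397, 0.01], [0.5471, 0.2952, 0.01]]
head [0.50033592 0.30654427 0.15      ] [0.49822433 0.31460742 0.15      ]
fork scene corners z85 [[0.4798, 0.3327, 0.085], [0.5214, 0.2979, 0.085], [0.4914, 0.2915, 0.085], [0.5104, 0.3408, 0.085]]
fork top [[0.5248, 0.2899, 0.085], [0.4913, 0.2849, 0.085], [0.487, 0.3089, 0.085], [0.522, 0.3117, 0.085]]
wheel [([0.69, 0.324, 0.02], 0.55), ([0.535, 0.024, 0.02], 0.39)]
gearmotor [([0.667, -0.322, 0.02], 0.5)]
screwdriver [([0.307, -0.256, 0.02], 0.64)]
pliers [([0.314, 0.241, 0.02], 0.69), ([0.514, 0.334, 0.02], 0.36)]
battery_pack [([0.458, -0.441, 0.02], 0.53)]
cup [([0.412, 0.46, 0.02], 0.8), ([0.539, 0.035, 0.02], 0.42)]
```

```bash
cat >> h.py <<'E'
def pose():
    s=arm.read_state(); x,y,z,w=s['tool_rot']; from scipy.spatial.transform import Rotation as R
    Y=R.from_quat([x,y,z,w]).as_matrix()[:,1]; return np.array(s['eef_pos']),np.arctan2(Y[1],Y[0]),s
def plan(targets,start=None):
    """targets: (x,y,z,phi,n rows) ; prints rows, shift along axes at row start"""
    p,f=start if start else pose()[:2]; p=np.array(p,float)
    for x,y,z,g,n in targets:
        P0,f0=p.copy(),f; rows=[]; 
        for i in range(1,n+1):
            w=P0+(np.array([x,y,z])-P0)*i/n; d=w-p
            X=np.array([-np.sin(f),np.cos(f),0]);Y=np.array([np.cos(f),np.sin(f),0])
            r=[round(float(d@X),4),round(float(d@Y),4),round(float(-d[2]),4),round(-((g-f0)*i/n-(f-f0)),4)]
            rows.append(r); p=p+r[0]*X+r[1]*Y-np.array([0,0,r[2]]); f-=r[3]
        print(rows)
E
python3 - <<'E'
from h import *
plan([(.447,.016,.40,.128,20)])
E
```

```text
[[-0.0206, -0.0238, 0.0002, np.float64(0.054)], [-0.0219, -0.0227, 0.0003, np.float64(0.054)], [-0.023, -0.0215, 0.0002, np.float64(0.054)], [-0.0242, -0.0201, 0.0002, np.float64(0.054)], [-0.0253, -0.0189, 0.0003, np.float64(0.054)], [-0.0262, -0.0175, 0.0002, np.float64(0.054)], [-0.0271, -0.016, 0.0002, np.float64(0.054)], [-0.0279, -0.0145, 0.0003, np.float64(0.054)], [-0.0287, -0.013, 0.0002, np.float64(0.054)], [-0.0294, -0.0114, 0.0002, np.float64(0.054)], [-0.0299, -0.0099, 0.0003, np.float64(0.054)], [-0.0304, -0.0082, 0.0002, np.float64(0.054)], [-0.0308, -0.0065, 0.0003, np.float64(0.0541)], [-0.0312, -0.0049, 0.0002, np.float64(0.054)], [-0.0313, -0.0032, 0.0002, np.float64(0.054)], [-0.0315, -0.0015, 0.0003, np.float64(0.054)], [-0.0315, 0.0002, 0.0002, np.float64(0.054)], [-0.0314, 0.0019, 0.0002, np.float64(0.054)], [-0.0313, 0.0036, 0.0003, np.float64(0.054)], [-0.031, 0.0053, 0.0002, np.float64(0.054)]]
```

{"method": "carry_out", "body": {
  "steps": [
    [-0.0206,-0.0238,0,0.054],
    [-0.022,-0.0227,0,0.054],
    [-0.023,-0.0215,0,0.054],
    [-0.0242,-0.02,0,0.054],
    [-0.0253,-0.019,0,0.054],
    [-0.0262,-0.0175,0,0.054],
    [-0.0271,-0.016,0,0.054],
    [-0.028,-0.0145,0,0.054],
    [-0.0287,-0.013,0,0.054],
    [-0.0294,-0.0114,0,0.054],
    [-0.03,-0.01,0,0.054],
    [-0.0304,-0.0082,0,0.054]
  ],
  "fingers": 0.032
}}

```text
clock: 2.2
eef_pos: [0.3609, 0.2509, 0.4049]
tool_rot: [0.485, 0.874, 0.0, 0.0]
contact_force: [0.7, -0.2, 0.2]
gripper_width: 0.0318
gripper_force: 0.0
```

{"method": "carry_out", "body": {
  "steps": [
    [-0.0308,-0.0065,0,0.054],
    [-0.0312,-0.005,0,0.054],
    [-0.0313,-0.0032,0,0.054],
    [-0.0315,-0.0015,0,0.054],
    [-0.0315,0,0,0.054],
    [-0.0314,0.002,0,0.054],
    [-0.0313,0.0036,0,0.054],
    [-0.031,0.0053,0,0.054],
    [0,0,0,0],
    [0,0,0,0]
  ]
}}

```text
clock: 3.03
eef_pos: [0.4473, 0.0143, 0.4049]
tool_rot: [0.662, 0.75, 0.0, 0.0]
contact_force: [-0.3, 0.2, -0.1]
gripper_width: 0.0318
gripper_force: 0.0
```

Run:
```python
from h import *
p,f,s=pose();print(p,f,s['clock'],s['gripper_width'],s['q'])
c=arm.read_camera('wrist');save(c,'w1.png')
print('bar pred',proj(c,[[.447,.0163,.0733]]), [(d['point'],d['p']) for d in arm.search_frame('screen_handle','wrist')])
```

```text
[0.44726625 0.01430692 0.40489079] 0.12453977914042344 3.0333 0.031834276171668945 [-0.56681557  0.19768101  0.49423987  2.07250876 -0.11908712  0.89746965
  0.11822112]
bar pred [[317.89918533 180.77055262]] [([412.7, 161.5], 0.95)]
```

View pics/w1.png

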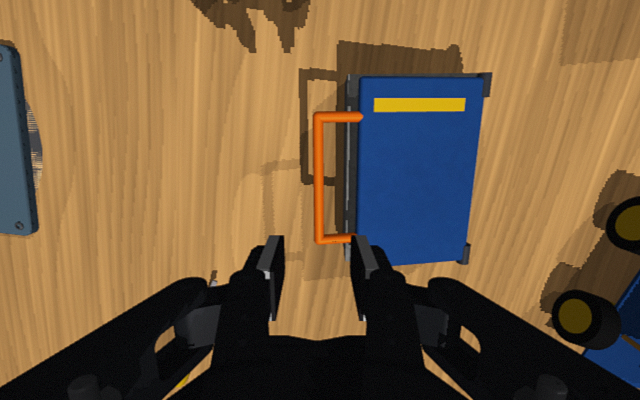

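The wrist view shows the handle bar at column 318, rows 115–240, which matches the prediction of (318,181). I'm descending onto it.

{"method": "carry_out", "body": {
  "steps": [
    [0,0,0.035,0],
    [0,0,0.035,0],
    [0,0,0.035,0],
    [0,0,0.03,0],
    [0,0,0.02,0],
    [0,0,0.014,0],
    [0,0,0.008,0],
    [0,0,0,0],
    [0,0,0,0]
  ]
}}

```text
clock: 3.88
eef_pos: [0.447, 0.0164, 0.2279]
tool_rot: [0.66, 0.751, 0.0, -0.0]
contact_force: [-0.1, -0.2, -0.8]
gripper_width: 0.0317
gripper_force: 0.0
```

{"method": "carry_out", "body": {
  "steps": [
    [0,0,0,0],
    [0,0,0,0],
    [0,0,0,0],
    [0,0,0,0],
    [0,0,0,0]
  ],
  "fingers": 0.0,
  "grip_force": 30
}}

```text
clock: 4.3
eef_pos: [0.4478, 0.0161, 0.2284]
tool_rot: [0.66, 0.751, 0.001, 0.001]
contact_force: [2.7, 1.0, 1.1]
gripper_width: 0.0085
gripper_force: 29.3
```

Run:
```python
from h import *
p,f,s=pose();print(p,f,s['clock'],s['gripper_width'],s['gripper_force'],s['contact_force'])
c=arm.read_camera('scene');cv2.imwrite('pics/s2.png',cv2.resize(c['color'][150:290,240:440,::-1],None,fx=4,fy=4))
# arc: console yaw .128, hinge (.6064,.0368,.052)
u=np.array([np.cos(.128),np.sin(.128)]);g=p-[0,0,.155];h=np.array([.6064,.0368])
dx=(g[:2]-h)@u;print('q from grasp',np.arctan2(g[2]-.052,-dx),np.hypot(dx,g[2]-.052))
```

```text
[0.44777039 0.0160553  0.22836007] 0.12843397964185627 4.3 0.008453083247634687 29.26229238510132 [2.73995874 0.98436509 1.08831322]
q from grasp 0.13273215670878177 0.16139963180196892
```

View pics/s2.png

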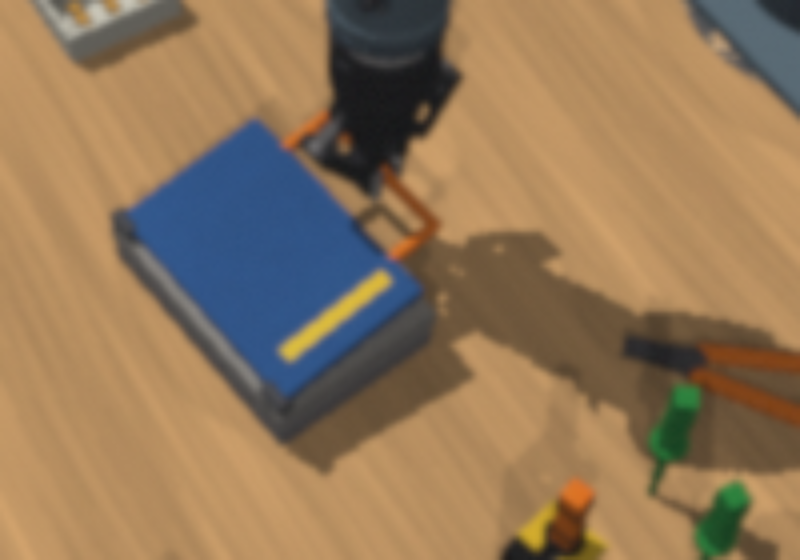

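The gripper has closed on the bar. Next come the arc rows.

Run:
```python
import numpy as np
q=np.linspace(.133,1.92,23);r=.162
y=np.round(-r*np.cos(q)+r*np.cos(q[0]),3);z=np.round(-r*np.sin(q)+r*np.sin(q[0]),3)
print([[0,float(a.round(3)),float(b.round(3)),0] for a,b in zip(np.diff(y),np.diff(z))])
```

```text
[[0, 0.002, -0.013, 0], [0, 0.004, -0.013, 0], [0, 0.004, -0.012, 0], [0, 0.005, -0.012, 0], [0, 0.007, -0.012, 0], [0, 0.007, -0.011, 0], [0, 0.008, -0.01, 0], [0, 0.009, -0.01, 0], [0, 0.009, -0.009, 0], [0, 0.011, -0.008, 0], [0, 0.011, -0.007, 0], [0, 0.011, -0.006, 0], [0, 0.012, -0.006, 0], [0, 0.013, -0.004, 0], [0, 0.012, -0.004, 0], [0, 0.013, -0.002, 0], [0, 0.013, -0.001, 0], [0, 0.014, 0.0, 0], [0, 0.013, 0.0, 0], [0, 0.013, 0.002, 0], [0, 0.012, 0.003, 0], [0, 0.013, 0.004, 0]]
```

{"method": "carry_out", "body": {
  "steps": [
    [0,0.002,-0.013,0],
    [0,0.004,-0.013,0],
    [0,0.004,-0.012,0],
    [0,0.005,-0.012,0],
    [0,0.007,-0.012,0],
    [0,0.007,-0.011,0],
    [0,0.008,-0.01,0],
    [0,0.009,-0.01,0],
    [0,0.009,-0.009,0],
    [0,0.011,-0.008,0],
    [0,0.011,-0.007,0]
  ]
}}

```text
clock: 5.27
eef_pos: [0.5218, 0.0258, 0.3438]
tool_rot: [0.66, 0.751, -0.002, -0.003]
contact_force: [-5.1, 1.5, -1.5]
gripper_width: 0.0088
gripper_force: 30.1
```

{"method": "carry_out", "body": {
  "steps": [
    [0,0.011,-0.006,0],
    [0,0.012,-0.006,0],
    [0,0.013,-0.004,0],
    [0,0.012,-0.004,0],
    [0,0.013,-0.002,0],
    [0,0.013,-0.001,0],
    [0,0.014,0.0,0],
    [0,0.013,0.0,0],
    [0,0.013,0.002,0],
    [0,0.012,0.003,0],
    [0,0.013,0.004,0],
    [0,0,0,0]
  ]
}}

```text
clock: 6.27
eef_pos: [0.6619, 0.0444, 0.3575]
tool_rot: [0.66, 0.751, -0.0, -0.001]
contact_force: [0.5, 3.8, -1.9]
gripper_width: 0.009
gripper_force: 31.4
```

Run:
```python
from h import *
p,f,s=pose();print(p,f,s['clock'],s['gripper_width'],s['gripper_force'],s['contact_force'])
u=np.array([np.cos(.128),np.sin(.128)]);g=p-[0,0,.155];h=np.array([.6064,.0368])
dx=(g[:2]-h)@u;print('q from grasp',np.arctan2(g[2]-.052,-dx),np.hypot(dx,g[2]-.052))
```

```text
[0.66187181 0.04441662 0.35745976] 0.12915831295093355 6.2667 0.008968343737298231 31.42643094062805 [ 0.54837612  3.75948365 -1.9092748 ]
q from grasp 1.9270465948300854 0.16053986924184127
```

{"method": "carry_out", "body": {
  "steps": [
    [0,0,0,0],
    [0,0,0,0],
    [0,0,0,0],
    [0,0,0,0],
    [0,0,-0.02,0],
    [0,0,-0.03,0],
    [0,0,-0.03,0],
    [0,0,-0.02,0],
    [0,0,0,0]
  ],
  "fingers": 0.04
}}

```text
clock: 7.02
eef_pos: [0.662, 0.0424, 0.4643]
tool_rot: [0.661, 0.751, 0.003, 0.003]
contact_force: [0.4, -0.1, 0.8]
gripper_width: 0.0402
gripper_force: 0.0
```

Run:
```python
from h import *
exec(open('fit.py').read().split("L=[(")[0].split("k=.8163")[0]); exec("def Rz(t):return np.array([[np.cos(t),-np.sin(t),0],[np.sin(t),np.cos(t),0],[0,0,1]])")
src=open('fit.py').read(); i=src.index('def scr');j=src.index('L=[(');exec(src[i:j])
p0=[.5449,.0289,.1281]
im=[]
for c,cr in((a,(240,130)),(b,(240,130))):
    m=c['color'][:,:,::-1].copy(); m=cv2.resize(m,None,fx=4,fy=4,interpolation=cv2.INTER_CUBIC)
    for q,col in((1.75,(0,255,0)),(1.92,(255,255,255)),(2.1,(0,0,255))):
        uv=proj(c,scr([*p0,q],[(.162,.06,0),(.162,-.06,0)]))*4+1.5
        cv2.line(m,tuple(int(v) for v in uv[0]),tuple(int(v) for v in uv[1]),col,1)
    x,y=cr; im.append(m[y*4:y*4+400,x*4:x*4+500])
cv2.imwrite('pics/q.png',cv2.resize(np.hstack(im),(800,320)))
p,f,s=pose();print(p,f,s['clock'],s['gripper_width'],s['contact_force'])
```

```text
[0.66101283 0.04292459 0.45959834] 0.12767480553334673 7.1167 0.04001923235380173 [-0.80447789  0.40620721 -0.42393892]
```

View pics/q.png

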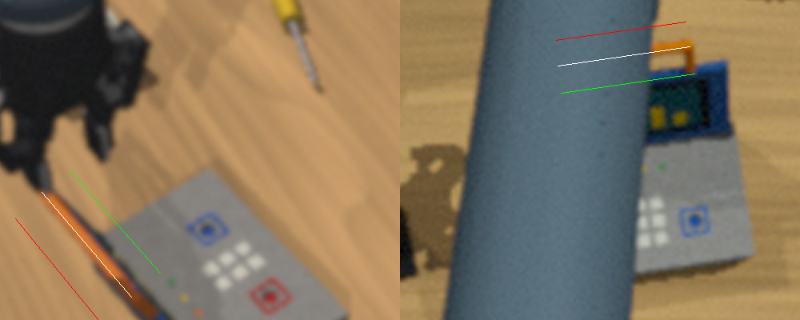

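The bar lies on the white 1.92 rad line in both views, so the screen is right. Next I look at the rack from close by.

Run:
```python
from h import *
plan([(.515,.25,.40,.27,9)])
```

```text
[[0.0249, -0.0132, 0.0066, np.float64(-0.0158)], [0.0251, -0.0127, 0.0066, np.float64(-0.0158)], [0.0253, -0.0124, 0.0067, np.float64(-0.0158)], [0.0255, -0.012, 0.0066, np.float64(-0.0159)], [0.0256, -0.0115, 0.0066, np.float64(-0.0158)], [0.0259, -0.0112, 0.0066, np.float64(-0.0158)], [0.026, -0.0107, 0.0067, np.float64(-0.0158)], [0.0262, -0.0104, 0.0066, np.float64(-0.0158)], [0.0263, -0.0099, 0.0066, np.float64(-0.0158)]]
```

{"method": "carry_out", "body": {
  "steps": [
    [0.025,-0.0132,0.0066,-0.016],
    [0.025,-0.0127,0.0066,-0.016],
    [0.0253,-0.0124,0.0067,-0.016],
    [0.0255,-0.012,0.0066,-0.016],
    [0.0256,-0.0115,0.0066,-0.016],
    [0.026,-0.0112,0.0066,-0.016],
    [0.026,-0.0107,0.0067,-0.016],
    [0.026,-0.0104,0.0066,-0.015],
    [0.026,-0.01,0.0066,-0.015],
    [0,0,0,0],
    [0,0,0,0],
    [0,0,0,0]
  ]
}}

```text
clock: 8.12
eef_pos: [0.5148, 0.2491, 0.3983]
tool_rot: [0.606, 0.796, -0.001, 0.0]
contact_force: [-0.0, 0.3, -0.2]
gripper_width: 0.04
gripper_force: 0.0
```

Run:
```python
from h import *
p,f,s=pose();print(p,f,s['clock'])
c=arm.read_camera('wrist');save(c,'w3.png')
import pickle;pickle.dump({k:c[k] for k in('fov_y','cx','cy','R','t')},open('w3.pkl','wb'))
for n in('stylus_collar','rack_seat','red_mouth'): print(n,[(np.round(d['point'],1),d['p']) for d in arm.search_frame(n,'wrist')])
print(proj(c,[[.499,.311,.15],[.499,.311,.085],[.5144,.0703,.045]]))
```

```text
[0.51484674 0.24906875 0.39832557] 0.2696060695139606 8.1167
stylus_collar [(array([230. ,  24.8]), 0.97), (array([198.5, 104.8]), 0.72), (array([319.9, 111.2]), 0.58), (array([317.5, 303.6]), 0.25)]
rack_seat [(array([337.5, 107.6]), 0.6)]
red_mouth [(array([315.3, 305.4]), 0.93), (array([337.1, 112.4]), 0.57), (array([360.8, 320.6]), 0.29)]
[[320.87217895 115.73675617]
 [320.14151803 115.26137987]
 [277.83789602 320.50585281]]
```

View pics/w3.png

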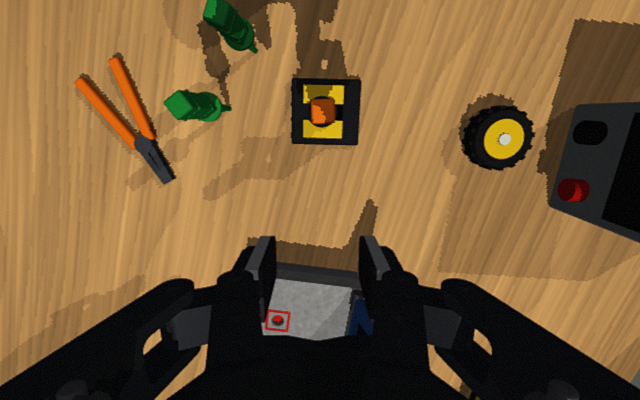

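The wrist view shows the rack at (326,112), aligned with the image axes. The stylus's orange head is at (321,111), green decoys at (230,25) and (198,105), and the red button at (278,321), where predicted.

Run:
```python
from h import *
import pickle
c=pickle.load(open('w3.pkl','rb'));im=cv2.imread('pics/w3.png');hsv=cv2.cvtColor(im,cv2.COLOR_BGR2HSV)
roi=np.zeros((400,640),np.uint8);roi[70:155,280:372]=255
H,S,V=cv2.split(hsv)
org=((H<14)&(S>150)&(V>60)&(roi>0)).astype(np.uint8); yel=((H>20)&(H<34)&(S>150)&(V>80)&(roi>0)).astype(np.uint8); blk=((V<60)&(roi>0)).astype(np.uint8)
for n,m in(('org',org),('yel',yel)):
    pts=np.argwhere(m)[:,::-1];r=cv2.minAreaRect(pts.astype(np.float32));print(n,len(pts),r, pts.min(0),pts.max(0))
foot=cv2.morphologyEx(((blk|yel|org)>0).astype(np.uint8),cv2.MORPH_OPEN,np.ones((5,5)))
k=max(cv2.findContours(foot,0,2)[0],key=cv2.contourArea);r=cv2.minAreaRect(k);bx=cv2.boxPoints(r);print('foot',r)
W=[onz(c,x,.01) for x in bx];print(np.round(W,4)); 
for i in range(4):
    d=W[(i+1)%4]-W[i];print(np.hypot(*d[:2]),np.arctan2(d[1],d[0]))
print('footcentre',np.mean(W,0)); py=cv2.minAreaRect(np.argwhere(yel)[:,::-1].astype(np.float32));B=[onz(c,x,.085) for x in cv2.boxPoints(py)];print('fork',np.round(B,4),np.mean(B,0));print('head',onz(c,cv2.minAreaRect(np.argwhere(org)[:,::-1].astype(np.float32))[0],.14), -np.array(c['R']).T@c['t'])
```

```text
org 521 ((322.5, 111.0), (24.0, 23.0), 90.0) [311  99] [334 123]
yel 1214 ((322.83868408203125, 111.29073333740234), (41.01216125488281, 53.59777069091797), 1.4688007831573486) [303  84] [344 138]
foot ((325.49981689453125, 111.00926208496094), (68.17350769042969, 66.0257339477539), 1.060911774635315)
[[0.476  0.2725 0.01  ]
 [0.4601 0.3405 0.01  ]
 [0.5307 0.3587 0.01  ]
 [0.5504 0.2916 0.01  ]]
0.06983074152330404 1.800510762014861
0.07288701251460916 0.25251833323277684
0.06989432379956663 -1.2847296066686358
0.07682370130794235 -2.8896263500386166
footcentre [0.50433772 0.31583527 0.01      ]
fork [[0.4883 0.2882 0.085 ]
 [0.4781 0.3319 0.085 ]
 [0.5119 0.3403 0.085 ]
 [0.5236 0.297  0.085 ]] [0.50048181 0.314371   0.085     ]
head [0.49934358 0.31435716 0.14      ] [0.49657136 0.31172633 0.36886607]
```

Run:
```python
from h import *
plan([(.4995,.3143,.36,.25,4),(.4995,.3143,.278,.25,4)])
```

```text
[[0.0169, 0.0005, 0.0098, np.float64(0.0045)], [0.0169, 0.0004, 0.0098, np.float64(0.0045)], [0.0169, 0.0003, 0.0097, np.float64(0.0044)], [0.0169, 0.0002, 0.0098, np.float64(0.0045)]]
[[0.0, 0.0, 0.0205, np.float64(0.0)], [0.0, 0.0, 0.0205, np.float64(0.0)], [0.0, 0.0, 0.0205, np.float64(0.0)], [0.0, 0.0, 0.0205, np.float64(0.0)]]
```

{"method": "carry_out", "body": {
  "steps": [
    [0.017,0,0.01,0.005],
    [0.017,0,0.01,0.005],
    [0.017,0,0.01,0.005],
    [0.017,0,0.01,0.005],
    [0,0,0,0],
    [0,0,0,0],
    [0,0,0,0]
  ]
}}

```text
clock: 8.9
eef_pos: [0.4981, 0.3142, 0.3595]
tool_rot: [0.614, 0.789, 0.0, 0.001]
contact_force: [-0.0, 0.3, 1.0]
gripper_width: 0.0398
gripper_force: 0.0
```

Run:
```python
from h import *
p,f,s=pose();print(p,f,s['clock']); c=arm.read_camera('wrist')
im=c['color'][:,:,::-1].copy();hsv=cv2.cvtColor(im,cv2.COLOR_BGR2HSV);H,S,V=cv2.split(hsv)
m=((H<14)&(S>150)&(V>60)).astype(np.uint8);n,l,st,ce=cv2.connectedComponentsWithStats(m)
print(st[st[:,4]>150],proj(c,[[.4995,.3143,.15],[.4995,.3143,.10]]))
for i in range(1,n):
    if st[i,4]>300: r=cv2.minAreaRect(np.argwhere(l==i)[:,::-1].astype(np.float32));print(r)
X=np.array([[np.cos(.25),np.sin(.25)],[-np.sin(.25),np.cos(.25)]])
for z in(.15,):
  q=[np.r_[np.array([.4995,.3143])+X.T@np.array([i,j])*.008,z] for i in(-1,1) for j in(-1,1)];print(proj(c,q).round())
save(c,'w4.png')
```

```text
[0.49811802 0.31418153 0.35949492] 0.24856860372403997 8.9
[[     0      0    640    400 252503]
 [    92    128     55     84   1410]
 [    57    149     70     72   1356]
 [   308    196     24     10    206]
 [   307    207     27     32    321]] [[320.65127434 225.6958685 ]
 [319.92009939 203.10246663]]
((119.18682098388672, 169.40213012695312), (93.18103790283203, 16.49333953857422), 62.35402297973633)
((93.94744873046875, 183.6007843017578), (92.72553253173828, 16.05740737915039), 45.97102355957031)
((319.8384704589844, 222.59228515625), (30.120220184326172, 26.015438079833984), 86.8201675415039)
[[308. 238.]
 [307. 213.]
 [334. 238.]
 [334. 213.]]
```

View pics/w4.png

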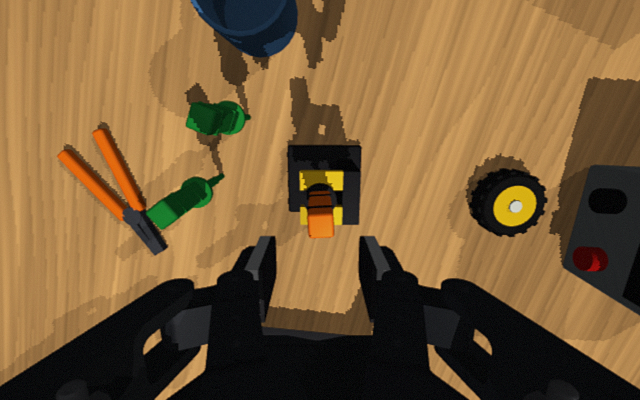

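The orange head, at columns 307–334 and rows 207–238, is centred between the fingers and matches the prediction. Next I descend and grip.

{"method": "carry_out", "body": {
  "steps": [
    [0,0.001,0.022,0],
    [0,0,0.022,0],
    [0,0,0.022,0],
    [0,0,0.014,0],
    [0,0,0,0],
    [0,0,0,0]
  ]
}}

```text
clock: 9.45
eef_pos: [0.4989, 0.3147, 0.2794]
tool_rot: [0.614, 0.789, -0.0, 0.0]
contact_force: [0.8, 0.2, 0.8]
gripper_width: 0.0399
gripper_force: 0.0
```

{"method": "carry_out", "body": {
  "steps": [
    [0,0,0,0],
    [0,0,0,0],
    [0,0,0,0],
    [0,0,0,0],
    [0,0,0,0]
  ],
  "fingers": 0.0,
  "grip_force": 50
}}

```text
clock: 9.87
eef_pos: [0.4991, 0.3157, 0.2807]
tool_rot: [0.614, 0.79, 0.001, 0.0]
contact_force: [-0.4, -0.5, 6.5]
gripper_width: 0.0153
gripper_force: 50.5
```

{"method": "carry_out", "body": {
  "steps": [
    [0,0,-0.005,0],
    [0,0,-0.015,0],
    [0,0,-0.03,0],
    [0,0,-0.03,0],
    [0,0,-0.03,0],
    [0,0,0,0],
    [0,0,0,0]
  ]
}}

```text
clock: 10.45
eef_pos: [0.4987, 0.3159, 0.3913]
tool_rot: [0.613, 0.79, 0.002, 0.0]
contact_force: [-0.4, -0.5, -1.4]
gripper_width: 0.0153
gripper_force: 49.8
```

Run:
```python
from h import *
p,f,s=pose();print(p,f,s['clock'],s['gripper_width'],s['contact_force'],s['q'])
plan([(.5144,.0703,p[2],.25,8)])
```

```text
[0.49873213 0.31593352 0.39128479] 0.2501651190504129 10.45 0.015278554213942775 [-0.41285984 -0.50019609 -1.40692184] [-0.92258762  0.4666338   0.37994486  1.73493912 -0.20377267  0.97456582
 -0.21502479]
[[-0.0302, -0.0057, -0.0, np.float64(0.0)], [-0.0303, -0.0057, -0.0, np.float64(0.0)], [-0.0302, -0.0057, -0.0, np.float64(0.0001)], [-0.0302, -0.0057, -0.0, np.float64(-0.0)], [-0.0303, -0.0057, -0.0, np.float64(0.0)], [-0.0302, -0.0057, -0.0, np.float64(0.0)], [-0.0302, -0.0057, -0.0, np.float64(0.0)], [-0.0303, -0.0057, -0.0, np.float64(0.0001)]]
```

{"method": "carry_out", "body": {
  "steps": [
    [-0.03,-0.0055,0,0],
    [-0.03,-0.0055,0,0],
    [-0.03,-0.0055,0,0],
    [-0.03,-0.0055,0,0],
    [-0.03,-0.0055,0,0],
    [-0.03,-0.0055,0.01,0],
    [-0.03,-0.0055,0.02,0],
    [-0.0305,-0.0075,0.02,0],
    [0,0,0,0],
    [0,0,0,0],
    [0,0,0,0]
  ]
}}

```text
clock: 11.37
eef_pos: [0.513, 0.0718, 0.3385]
tool_rot: [0.613, 0.79, -0.0, -0.001]
contact_force: [0.3, -0.3, -0.7]
gripper_width: 0.0153
gripper_force: 49.6
```

Run:
```python
from h import *
p,f,s=pose();print(p,f,s['clock'],s['gripper_width'],s['contact_force'])
im=[]
tip=p-[0,0,.2657]
X=np.array([-np.sin(f),np.cos(f),0]); tip=tip-.0014*X; print('tip est',tip)
a=arm.read_camera('scene');w=arm.read_camera('wrist')
for c in(a,w):
    t=proj(c,[tip])[0];r=proj(c,[[.5144,.0703,.045]])[0];o=proj(c,[tip+[0,0,.12]])[0];print(t,r,o)
    x,y=[int(min(max(v,0),m)) for v,m in zip((t+r)/2-[40,50],(560,300))]
    m=cv2.resize(c['color'][y:y+100,x:x+80,::-1],None,fx=5,fy=5,interpolation=cv2.INTER_CUBIC)
    for v,col in((t,(0,255,0)),(r,(255,255,255))): cv2.circle(m,tuple(int(k) for k in (v-[x,y])*5+2),4,col,1)
    im.append(m)
cv2.imwrite('pics/t.png',np.hstack(im)); save(a,'s5.png')
```

```text
[0.51297916 0.07178745 0.33853241] 0.25015544118679434 11.3667 0.015301051396351005 [ 0.25466082 -0.2888115  -0.66890731]
tip est [0.51332573 0.07043103 0.07283241]
[324.06108144 216.9910574 ] [323.58002352 222.51761222] [324.66601624 191.08977888]
[317.91454856 203.49511713] [319.01938129 195.1462628 ] [318.43445766 282.96535746]
```

View pics/t.png

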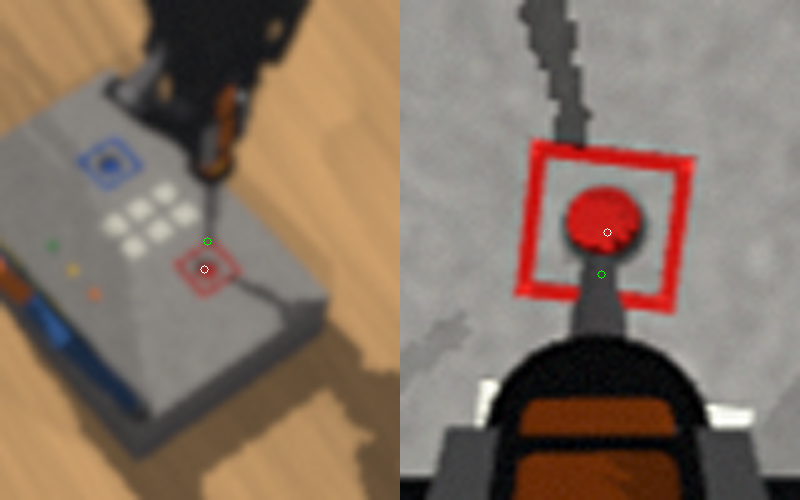

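The wrist crop shows the recess at about crop (605,225) and the stylus tip at about (600,258), still above the top. The tip is nearly over the button, so I lower it to just above the surface and check once more.

{"method": "carry_out", "body": {
  "steps": [
    [0,0.001,0.01,0],
    [0,0,0.01,0],
    [0,0,0.003,0],
    [0,0,0,0],
    [0,0,0,0]
  ]
}}

```text
clock: 11.88
eef_pos: [0.5141, 0.0716, 0.3157]
tool_rot: [0.613, 0.79, -0.0, -0.0]
contact_force: [0.2, 0.3, -0.0]
gripper_width: 0.0154
gripper_force: 49.6
```

Run:
```python
from h import *
p,f,s=pose();print(p,f,s['clock'],s['contact_force'])
X=np.array([-np.sin(f),np.cos(f),0]); w=arm.read_camera('wrist')
r=proj(w,[[.5144,.0703,.045]])[0]; x,y=int(r[0]-35),int(r[1]-40)
m=cv2.resize(w['color'][y:y+75,x:x+70,::-1],None,fx=8,fy=8,interpolation=cv2.INTER_CUBIC)
for o,col in((-.0014,(0,255,0)),(.001,(255,255,0))):
    t=proj(w,[p-[0,0,.2657]+o*X])[0];print(t-[x,y]);cv2.circle(m,tuple(int(k) for k in (t-[x,y])*8+4),4,col,1)
cv2.circle(m,tuple(int(k) for k in (r-[x,y])*8+4),4,(255,255,255),1);print(r-[x,y])
cv2.imwrite('pics/u.png',m)
```

```text
[0.51406017 0.07164698 0.31565426] 0.2502658814133797 11.8833 [ 0.21512238  0.25785749 -0.03484671]
[35.66180247 42.63109341]
[35.66760791 39.65874873]
[35.63535032 40.9234966 ]
```

View pics/u.png

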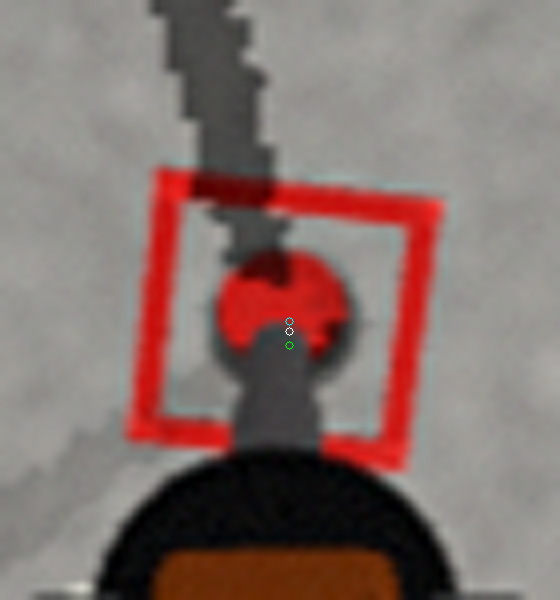

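The tip at crop (278,345), 5 mm above the mouth, will land within 1 mm of the recess centre at (285,320). I press gently and watch the force.

{"method": "carry_out", "body": {
  "steps": [
    [0.0008,0.0005,0.003,0],
    [0,0,0.003,0],
    [0,0,0.003,0],
    [0,0,0.002,0],
    [0,0,0,0],
    [0,0,0,0]
  ]
}}

```text
clock: 12.43
eef_pos: [0.5145, 0.0724, 0.3051]
tool_rot: [0.613, 0.79, 0.0, -0.0]
contact_force: [0.3, 0.4, 2.0]
gripper_width: 0.0154
gripper_force: 50.0
```

{"method": "carry_out", "body": {
  "steps": [
    [0,0,0.001,0],
    [0,0,0.001,0],
    [0,0,0,0],
    [0,0,0,0]
  ]
}}

```text
clock: 12.77
eef_pos: [0.5145, 0.0724, 0.3032]
tool_rot: [0.613, 0.79, 0.0, -0.0]
contact_force: [-1.3, -0.4, 2.9]
gripper_width: 0.0154
gripper_force: 50.2
```

{"method": "carry_out", "body": {
  "steps": [
    [0,0,0.001,0],
    [0,0,0,0],
    [0,0,0,0]
  ]
}}

```text
clock: 13.02
eef_pos: [0.5145, 0.0724, 0.3022]
tool_rot: [0.613, 0.79, 0.0, 0.0]
contact_force: [-1.1, -0.4, 3.4]
gripper_width: 0.0155
gripper_force: 50.3
```

{"method": "carry_out", "body": {
  "steps": [
    [0,0,0.001,0],
    [0,0,0,0],
    [0,0,0,0]
  ]
}}

```text
clock: 13.27
eef_pos: [0.5146, 0.0724, 0.3014]
tool_rot: [0.613, 0.79, 0.0, 0.0]
contact_force: [-0.8, -0.2, 8.1]
gripper_width: 0.0152
gripper_force: 50.9
```

{"method": "carry_out", "body": {
  "steps": [
    [0,0,0.001,0],
    [0,0,0,0],
    [0,0,0,0]
  ]
}}

```text
clock: 13.52
eef_pos: [0.5148, 0.0724, 0.3011]
tool_rot: [0.613, 0.79, 0.0, -0.0]
contact_force: [-4.3, 0.1, 15.7]
gripper_width: 0.0155
gripper_force: 51.9
```

{"method": "carry_out", "body": {
  "steps": [
    [0,0,0.0005,0],
    [0,0,0,0],
    [0,0,0,0]
  ]
}}

```text
clock: 13.77
eef_pos: [0.5149, 0.0723, 0.301]
tool_rot: [0.614, 0.79, 0.001, 0.0]
contact_force: [-3.9, 0.1, 18.7]
gripper_width: 0.0154
gripper_force: 52.6
```

The force rose to 18 N at a stop, so the button is fully in. I retract and return to the rack.

{"method": "carry_out", "body": {
  "steps": [
    [0,0,-0.003,0],
    [0,0,-0.006,0],
    [0,0,-0.015,0],
    [0,0,-0.025,0],
    [0,0,-0.025,0],
    [0,0,-0.015,0],
    [0,0,0,0],
    [0,0,0,0]
  ]
}}

```text
clock: 14.43
eef_pos: [0.5146, 0.0725, 0.3889]
tool_rot: [0.613, 0.79, 0.001, 0.0]
contact_force: [0.1, 0.0, -1.2]
gripper_width: 0.0155
gripper_force: 49.8
```

Run:
```python
from h import *
p,f,s=pose();print(p,f,s['clock'],s['contact_force'])
plan([(.4990,.3155,p[2],.25,9)])
a=arm.read_camera('scene');save(a,'s6.png')
w=arm.read_camera('wrist');save(w,'w6.png')
```

```text
[0.5145892  0.07246393 0.3889475 ] 0.2501395759487847 14.4333 [ 0.13673671  0.04764487 -1.18811209]
[[0.0266, 0.005, -0.0, np.float64(0.0)], [0.0266, 0.005, -0.0, np.float64(0.0)], [0.0266, 0.005, -0.0, np.float64(0.0)], [0.0266, 0.005, -0.0, np.float64(0.0001)], [0.0266, 0.005, -0.0, np.float64(-0.0)], [0.0266, 0.005, -0.0, np.float64(-0.0)], [0.0265, 0.005, -0.0, np.float64(0.0)], [0.0266, 0.005, -0.0, np.float64(0.0)], [0.0266, 0.005, -0.0, np.float64(0.0)]]
```

{"method": "carry_out", "body": {
  "steps": [
    [0.0266,0.005,0,0],
    [0.0266,0.005,0,0],
    [0.0266,0.005,0,0],
    [0.0266,0.005,0,0],
    [0.0266,0.005,0,0],
    [0.0266,0.005,0,0],
    [0.0266,0.005,0,0],
    [0.0266,0.005,0,0],
    [0.0266,0.005,0,0],
    [0,0,0,0],
    [0,0,0,0],
    [0,0,0,0]
  ]
}}

```text
clock: 15.53
eef_pos: [0.4987, 0.3147, 0.3873]
tool_rot: [0.614, 0.79, -0.001, 0.0]
contact_force: [-0.2, -0.4, -1.2]
gripper_width: 0.0153
gripper_force: 49.8
```

Run:
```python
from h import *
p,f,s=pose();print(p,f,s['clock'],s['contact_force'])
X=np.array([-np.sin(f),np.cos(f),0]);Y=np.array([np.cos(f),np.sin(f),0]);d=np.array([.4990,.3157,.2807])-p;print(d@X,d@Y,d[2])
```

```text
[0.49869883 0.31472792 0.38734178] 0.24962288207469122 15.5333 [-0.24171717 -0.43631068 -1.23065599]
0.0008675481803506814 0.0005319802272190843 -0.10664177686466375
```

{"method": "carry_out", "body": {
  "steps": [
    [0.0008,0.0005,0.005,0],
    [0,0,0.02,0],
    [0,0,0.02,0],
    [0,0,0.02,0],
    [0,0,0.02,0],
    [0,0,0.01,0],
    [0,0,0.006,0],
    [0,0,0,0],
    [0,0,0,0]
  ]
}}

```text
clock: 16.28
eef_pos: [0.4996, 0.3162, 0.2881]
tool_rot: [0.614, 0.79, 0.0, 0.0]
contact_force: [-0.5, -0.5, 0.2]
gripper_width: 0.0155
gripper_force: 49.8
```

{"method": "carry_out", "body": {
  "steps": [
    [0,0,0.002,0],
    [0,0,0.002,0],
    [0,0,0.001,0],
    [0,0,0,0],
    [0,0,0,0]
  ]
}}

```text
clock: 16.7
eef_pos: [0.4992, 0.3165, 0.2828]
tool_rot: [0.613, 0.79, 0.0, 0.0]
contact_force: [0.2, -0.0, -0.6]
gripper_width: 0.0152
gripper_force: 49.8
```

Run:
```python
from h import *
p,f,s=pose();print(p,f,s['clock'],s['contact_force'],s['moment'])
```

```text
[0.49916794 0.31650622 0.28280235] 0.25013579202625436 16.7 [ 1.59113903e-01 -5.48813874e-04 -6.18337740e-01] [ 0.05178941 -0.04788242 -0.0368763 ]
```

{"method": "carry_out", "body": {
  "steps": [
    [0,0,0.001,0],
    [0,0,0,0],
    [0,0,0,0]
  ]
}}

```text
clock: 16.95
eef_pos: [0.4991, 0.3164, 0.2816]
tool_rot: [0.613, 0.79, -0.0, -0.0]
contact_force: [-0.9, -0.1, 0.3]
gripper_width: 0.0154
gripper_force: 49.8
```

{"method": "carry_out", "body": {
  "steps": [
    [0,0,0.001,0],
    [0,0,0,0],
    [0,0,0,0]
  ]
}}

```text
clock: 17.2
eef_pos: [0.4993, 0.3165, 0.2807]
tool_rot: [0.613, 0.79, 0.0, 0.0]
contact_force: [0.1, 0.4, 1.0]
gripper_width: 0.0149
gripper_force: 49.8
```

{"method": "carry_out", "body": {
  "steps": [
    [0,0,0.0007,0],
    [0,0,0,0],
    [0,0,0,0]
  ]
}}

```text
clock: 17.45
eef_pos: [0.4993, 0.3164, 0.2807]
tool_rot: [0.613, 0.79, 0.0, -0.0]
contact_force: [-1.8, -1.0, 7.7]
gripper_width: 0.0153
gripper_force: 50.9
```

{"method": "carry_out", "body": {
  "steps": [
    [0,0,0.0007,0],
    [0,0,0,0],
    [0,0,0,0]
  ]
}}

```text
clock: 17.7
eef_pos: [0.4994, 0.3164, 0.2806]
tool_rot: [0.613, 0.79, 0.0, -0.0]
contact_force: [-4.1, -2.6, 13.2]
gripper_width: 0.0153
gripper_force: 51.8
```

The collar is seated, with contact at TCP z = 0.2807, the same height as at pick-up. Next I release and back off.

{"method": "carry_out", "body": {
  "steps": [
    [0,0,-0.001,0],
    [0,0,0,0],
    [0,0,0,0]
  ]
}}

```text
clock: 17.95
eef_pos: [0.4993, 0.3165, 0.2807]
tool_rot: [0.613, 0.79, 0.0, 0.0]
contact_force: [-1.6, -1.5, 6.1]
gripper_width: 0.0154
gripper_force: 50.8
```

{"method": "carry_out", "body": {
  "steps": [
    [0,0,0,0],
    [0,0,0,0],
    [0,0,0,0],
    [0,0,0,0],
    [0,0,0,0],
    [0,0,0,0]
  ],
  "fingers": 0.04
}}

```text
clock: 18.45
eef_pos: [0.4991, 0.3164, 0.2801]
tool_rot: [0.613, 0.79, -0.0, 0.0]
contact_force: [0.3, -0.2, -0.2]
gripper_width: 0.04
gripper_force: 0.0
```

{"method": "carry_out", "body": {
  "steps": [
    [0,0,-0.01,0],
    [0,0,-0.02,0],
    [0,0,-0.03,0],
    [0,0,-0.03,0],
    [-0.025,0,-0.03,0],
    [-0.03,0,0,0],
    [0,0,0,0],
    [0,0,0,0],
    [0,0,0,0]
  ]
}}

```text
clock: 19.2
eef_pos: [0.5125, 0.2633, 0.4005]
tool_rot: [0.613, 0.79, 0.0, -0.0]
contact_force: [-0.8, -0.2, 0.3]
gripper_width: 0.0402
gripper_force: 0.0
```

Run:
```python
from h import *
p,f,s=pose();print(p,f,s['clock'],s['contact_force'],s['gripper_width'])
a=arm.read_camera('scene');w=arm.read_camera('wrist');b=arm.read_camera('top')
def org(c,roi):
    x,y,X,Y=roi;h=cv2.cvtColor(c['color'][:,:,::-1].copy(),cv2.COLOR_BGR2HSV);m=((h[...,0]<14)&(h[...,1]>150)&(h[...,2]>60));k=np.zeros_like(m);k[y:Y,x:X]=m[y:Y,x:X];q=np.argwhere(k)[:,::-1];return (q.mean(0).round(1),q.min(0),q.max(0),len(q)) if len(q) else None
import copy
class D(dict):pass
a0=dict(a,color=cv2.imread('pics/scene.png')[:,:,::-1]);b0=dict(b,color=cv2.imread('pics/top.png')[:,:,::-1])
print('scene',org(a0,(365,260,395,300)),org(a,(365,260,395,300)))
print('top',org(b0,(215,195,245,220)),org(b,(215,195,245,220)))
hd=proj(w,[[.4995,.3143,.15]])[0].astype(int);print('wrist',hd,org(w,(hd[0]-40,max(hd[1]-40,0),hd[0]+40,hd[1]+40)))
for n in['wheel','gearmotor','screwdriver','pliers','battery_pack','cup']:
    print(n,[(onz(b,d['point'],.02).round(3).tolist(),round(d['p'],2)) for d in arm.search_frame(n,'top')[:1]])
m=np.hstack([cv2.resize(a['color'][140:320,250:450,::-1],(400,360)),cv2.resize(w['color'][:,:,::-1],(400,250))[:250] if 0 else np.pad(cv2.resize(w['color'][:,:,::-1],(400,250)),((0,110),(0,0),(0,0)))]);cv2.imwrite('pics/end.png',m)
```

```text
[0.51251518 0.2633131  0.4004575 ] 0.24983759359605634 19.2 [-0.79444078 -0.20189107  0.32230496] 0.04017181315152853
scene (array([382.6, 277.6]), array([377, 269]), array([388, 286]), 122) (array([382.9, 277.9]), array([378, 269]), array([388, 287]), 114)
top (array([226.1, 205.7]), array([220, 202]), array([229, 208]), 14) None
wrist [318 134] (array([317.5, 130.9]), array([307, 121]), array([329, 144]), 384)
wheel [([0.695, 0.326, 0.02], 0.66)]
gearmotor [([0.668, -0.326, 0.02], 0.57)]
screwdriver [([0.3, -0.26, 0.02], 0.48)]
pliers [([0.298, 0.237, 0.02], 0.49)]
battery_pack [([0.469, -0.442, 0.02], 0.61)]
cup []
```

The stylus is back at its original pixels (scene 382.9,277.9 against 382.6,277.6) and nothing else has moved. I'm handing in.

```bash
python3 -c "
from station import arm
print(arm.job_done())"
```

```text
the job is handed in; nothing more can be done
None
```

I handed the job in at about 19 s of the 62 s allowed: the screen stands at about 110° and released, the red button was pushed to its stop and let go, the blue one was not touched, and the stylus hangs in its rack again; the button's spring-back and the mug's place were not checked by camera.

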